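# Hang the contact-shoe frames on the inspection hook

## Task

Hang the two copper frames on the stand's hook by their windows, for inspection: first the wide one, right back at the post, then the narrow one close in front of it, so that the pair sits snugly at the post end. Leave both hanging upright and square across the bar, and leave the solid copper shoe, which has no window, standing where it is.

Things in the scene. Friction and masses are not known exactly. Their poses are not given: they have to be found in the camera images.
- wide_frame: Wide copper frame on the turntable (dark iron disc, 340 mm across, 12 mm high). 92 mm wide (y), 28 thick (x); origin: centre of underside, z up. Window through along x: 60 mm wide, z 14 to 68. Lintel above it, top at z 80; on its middle a lug to grip, 24 mm wide (y), 16 thick (x), z 80 to 120. Front and back alike. 0.7 kg.
- narrow_frame: Narrow copper frame on the same turntable. 64 mm wide (y), 28 thick (x); origin: centre of underside, z up. Window through along x: 44 mm wide, z 11 to 57. Lintel above it, top at z 69; on its middle a lug to grip, 24 mm wide (y), 16 thick (x), z 69 to 109. Front and back alike. 0.5 kg.
- solid_shoe: Solid copper contact shoe on the same plate, to be left alone: block 78 mm wide (y), 28 mm thick (x), 70 mm tall with no window, and a lug like the frames' on top (108 mm in all). Origin: centre of its underside.
- hook: Fixed green stand with steel hook. Origin: on the table, below the post's front face, z up. Post x 0 to 36 mm, 44 wide, top z 138. From it a level flat bar runs along -x (roughly to the robot): 20 mm wide (y), z 120 to 130, ending in an upturned lip, x -110 to -118, top z 142, as wide as the bar. Base x -50 to 80, y -55 to 55, 12 high. A hung frame's lintel lies flat on the bar.
Things that resemble listed ones, but are neither listed nor needed, are in the scene too. What is shaped like the narrow_frame but purple is not meant. What is shaped like the wide_frame but blue is not meant.

How it is judged:
By the outcome, as a careful person would: the job done as asked, in the order asked, and still so for the second after the job is handed in, with the robot touching nothing.
It also fails if it takes over 61 s, if anything falls off the work surface, if the arm or the gripper's body presses on something with over 40 N, if the wrist force passes 120 N, or if a joint passes its speed limit or range.

## Robot

A 6-joint arm with a two-finger parallel gripper is mounted at the origin on the work surface. World frame = base frame: x ahead of the robot, y to its left, z up, the work surface at z = 0. Lengths are in m, angles in rad, forces in N, time in s.
With the tool pointing down it reaches from about 0.35 to 0.85 m from the base axis. Payload 8.1 kg.
Tool frame: the origin (TCP) lies on the mounting face of the last link; the fingertips stand 186 mm ahead of it and the grasp point (between the pads) lies 167 mm ahead of it; z points along the fingers, y is the line along which they close (so a half turn about z gives the same grasp; the last joint's range is limited). The gripper opens to 93 mm and grips with 3 to 60 N. Pads are 15 mm wide; open, the fingers measure 128 mm over their backs; the gripper's body (75 mm by 188 mm) begins 65 mm behind the grasp point.
Start: joints at [-1.345, 0.13, 1.488, -0, 1.523, -0.085], TCP at [0.184, -0.571, 0.405] pointing down, gripper open.
Joint ranges: [-2.96, 2.96], [-0.89, 2.26], [0.02, 2.5], [-1.34, 4.48], [0, 2.73], [-2.66, 2.66]. Speed limits (rad/s): [2.39, 2.39, 2.79, 3.14, 3.14, 3.14].

## Interface

Orientations are given as a rotation vector (axis times angle).
In Python, from plant import read_state, read_camera, camera_params, close_job gives the robot as it stands. The module is installed in compiled form; this text tells all that it offers.
- The arm moves only by the tool servo_tool, never from a script. Its argument "increments" is a list of rows, each an object with "slide": the shift along the tool's x, y, z in mm, a list of three; "dr": the turn, a rotation vector about the tool's x, y, z in rad, a list of three; "jaw": the closure, from 0 (fully open) to 1 (shut). In form: [{"slide": [x, y, z], "dr": [ax, ay, az], "jaw": jaw}, ...]. A call has 1 to 20 rows; each row is the pose to reach, as a shift and turn from the pose commanded when the call began, along the tool's axes at that moment; what a row does not reach only later rows make up. A row lasts 1/10 s, in which the tool goes at most 50 mm and 8.59 degrees, less where a joint would pass 70% of its speed; a pose out of reach is approached as far as the arm can. A call with a gripper value outside its range is refused whole. The fingers move at their own pace and stop on an object; "force" is the grip in N (left out, the last holds). Time passes only in rows, so rows that repeat a pose let the fingers close. It gives the time, the measured TCP pose, the force, the opening and the grip force at its end, in the units of the state.
- read_state(): the state, without advancing time (a new reading comes with each control period).
- read_camera(name): name is "side" or "top" or "wrist"; returns (picture, depth): 400x640x3 uint8, red, green, blue; 400x640 float32, m along the optical axis (not along the pixel's ray), 0 where there is no reading.
- camera_params(name): a dict with "fx", "fy", "cx", "cy" (pixels), "rvec" (rotation vector, rad) and "tvec" (3), from world to camera coordinates, as OpenCV has them. Camera axes: x right, y down, z forward; pixel columns grow to the right and rows downward; lengths in m; the calibration is good to about 2 mm. A picture is of the moment at which its call begins: read the wrist's pose just before it. camera_params takes no time and is no camera call; for the wrist camera it gives the pose at the moment of the call.
- close_job(): hands the job in; it is judged then, once.
The state is a dict: "t": time; "q": joint angles; "dq": joint speeds; "joint_torque": joint torques, N m; "tool_pos": TCP position; "orientation": TCP orientation; "force": force on the tool from outside, world axes, zero at the start; "wrist_torque": the same for the moment, N m; "opening": finger opening in m; "gripper_force": force on a finger pad.
Only numpy, scipy, OpenCV 4.12 (cv2) and the standard library are available. Lean on these libraries where they do the work, as an engineer would, in place of code of your own. Each camera call takes 0.05 s, during which the arm holds its last target. There are 200 camera calls.

## Working session

There is one attempt and no reset: what is moved stays moved. The work goes in short steps, Python scripts to look and compute and a tool call to move; the robot and the scene stay as the last step left them, time stands still between calls to the robot, and variables do not carry over. Pictures are saved under pics/ and viewed, at most 10 in all, crops included, and the job is handed in when it is done.

Besides the shell and the picture viewer there is one more tool, called after "Emit:" as name(argument=value, ...), one argument or row to a line, values as JSON. servo_tool: Moves the arm, as the interface text tells. Its arguments: {"type":"object","properties":{"increments":{"type":"array"},"force":{"type":"number"}},"required":["increments"]}

```bash
mkdir -p pics
cat > h.py <<'E'
import numpy as np,cv2
from plant import *
def cap(n,f):
    p,d=read_camera(n);c=camera_params(n)
    cv2.imwrite('pics/%s.png'%f,p[:,:,::-1]);np.savez('pics/%s.npz'%f,p=p,d=d,**{k:c[k] for k in c})
def world(f):
    z=np.load('pics/%s.npz'%f);d=z['d'];R=cv2.Rodrigues(z['rvec'].astype(float))[0]
    v,u=np.mgrid[:400,:640];P=np.stack([(u-z['cx'])/z['fx']*d,(v-z['cy'])/z['fy']*d,d],-1)
    return (P-z['tvec'].ravel())@R,z['p'],d
E
python3 - <<'E'
from h import *
cap('top','top0');cap('side','side0')
s=read_state();print(s['t'],s['tool_pos'],s['orientation'],s['opening'])
W,p,d=world('top0')
for u,v in [(320,200),(100,100),(500,300)]:print(W[v,u])
E
```

```text
0.1 [ 0.18346061 -0.57105397  0.40382329] [-3.10218279e+00 -4.85971940e-01  1.80742306e-04] 0.09283124244671975
[ 0.48830217 -0.07824672  0.00774427]
[ 0.77121092  0.54707457 -0.00115893]
[ 0.21386546 -0.57558745  0.00134618]
```

View pics/top0.png

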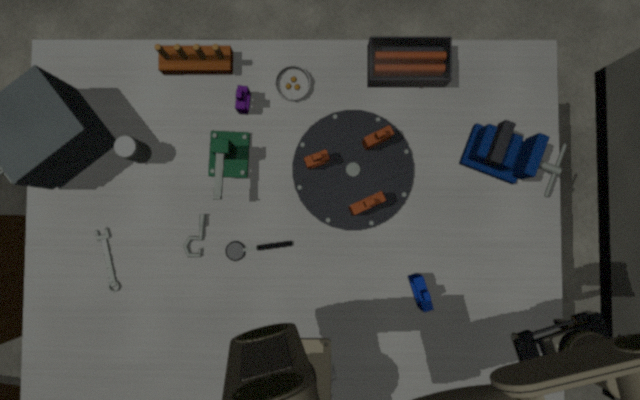

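View pics/side0.png

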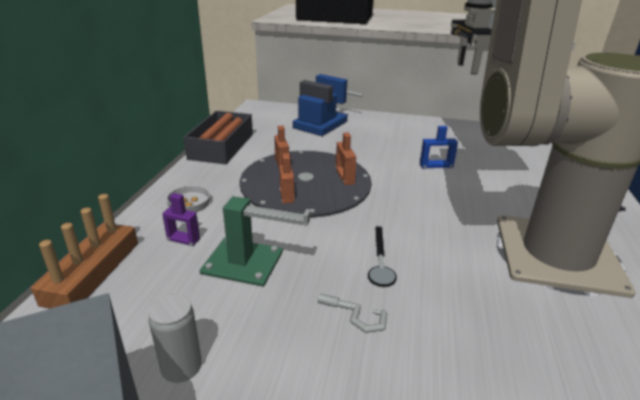

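The top view shows the green hook at (222,165) with its bar running down to (218,197). Three copper pieces stand on the disc, at (317,158), (379,137) and (367,203). The purple decoy is at (243,98), the blue decoy at (421,292), and the box and rack of copper-coloured bars are irrelevant. Next I measure the pieces.

Run:
```python
from h import *
W,p,d=world('top0')
pi=p.astype(int);m=((pi[...,0]>pi[...,2]*1.6)&(pi[...,0]>50)&(W[...,2]>.03)).astype(np.uint8)
n,l,st,c=cv2.connectedComponentsWithStats(m)
for i in range(1,n):
    if st[i,4]<40: continue
    Q=W[l==i];z=Q[:,2]
    r=[]
    for a,b in [(.05,.1),(.1,.14)]:
        q=Q[(z>a)&(z<b)]
        if len(q)>4:r.append([np.round(x,3) for x in cv2.minAreaRect((q[:,:2]).astype(np.float32))]+[len(q),np.round(np.median(q[:,2]),4)])
    print(c[i].round(),st[i,4],z.max().round(3),*r,sep='\n  ')
g=(pi[...,1]>pi[...,0]*1.3)&(pi[...,1]>pi[...,2]*1.15)&(W[...,2]>.125)&(W[...,0]>.3)
print('post',cv2.minAreaRect(W[g][:,:2].astype(np.float32)),np.median(W[g][:,2]))
sub=np.zeros_like(g);sub[150:205,205:235]=1
b=sub&(W[...,2]>.11)&~g
print('bar',cv2.minAreaRect(W[b][:,:2].astype(np.float32)),np.median(W[b][:,2]))
a=cv2.resize(p[90:245,190:430],None,fx=3.3,fy=3.3,interpolation=cv2.INTER_CUBIC)
cv2.imwrite('pics/c1.png',np.clip(a[:,:,::-1]*1.8,0,255))
s=cv2.imread('pics/side0.png')[110:290,190:390];cv2.imwrite('pics/c2.png',cv2.resize(s,None,fx=3.3,fy=3.3,interpolation=cv2.INTER_CUBIC))
```

```text
[194.  58.]
  1543
  1.318
  [array([0.878, 0.268]), array([0.059, 0.181]), np.float64(0.254), 53, np.float64(0.0662)]
  [array([0.877, 0.269]), array([0.017, 0.164]), np.float64(0.993), 145, np.float64(0.1231)]
[409.  62.]
  1406
  1.318
  [array([ 0.861, -0.319]), array([0.052, 0.19 ]), np.float64(0.127), 1142, np.float64(0.0606)]
[378. 136.]
  304
  1.318
  [array([ 0.655, -0.231]), array([0.028, 0.078]), np.float64(27.117), 235, np.float64(0.0803)]
  [array([ 0.655, -0.231]), array([0.016, 0.024]), np.float64(28.026), 68, np.float64(0.1173)]
[316. 158.]
  262
  0.125
  [array([ 0.595, -0.067]), array([0.028, 0.064]), np.float64(21.212), 196, np.float64(0.0796)]
  [array([ 0.595, -0.067]), array([0.016, 0.023]), np.float64(19.697), 64, np.float64(0.1194)]
[367. 203.]
  386
  1.318
  [array([ 0.477, -0.201]), array([0.028, 0.092]), np.float64(24.941), 319, np.float64(0.0904)]
  [array([ 0.477, -0.201]), array([0.016, 0.024]), np.float64(23.368), 66, np.float64(0.1293)]
post ((0.5681087374687195, 0.06321519613265991), (1.1506673097610474, 0.27800923585891724), 80.953125) 0.1379087978295113
bar ((0.4803829491138458, 0.09637301415205002), (0.3172088861465454, 0.11966010928153992), 49.532039642333984) 0.12861048894204405[ WARN:0@0.225] global loadsave.cpp:1063 imwrite_ Unsupported depth image for selected encoder is fallbacked to CV_8U.
```

View pics/c1.png

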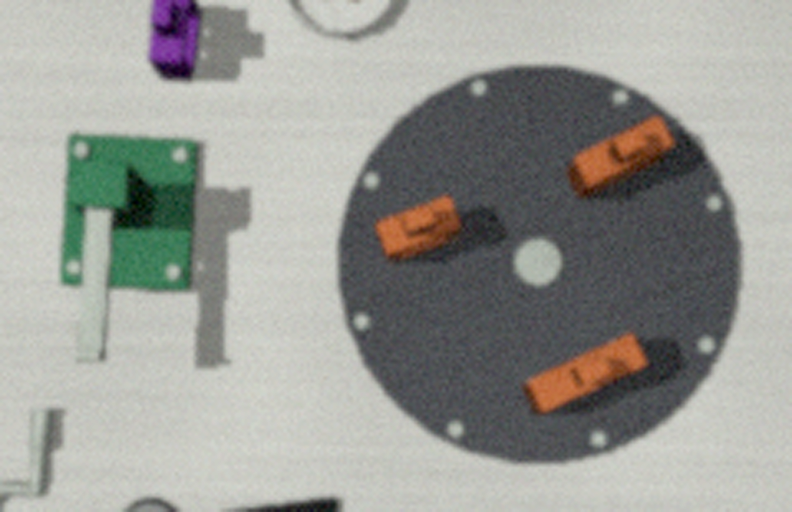

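View pics/c2.png

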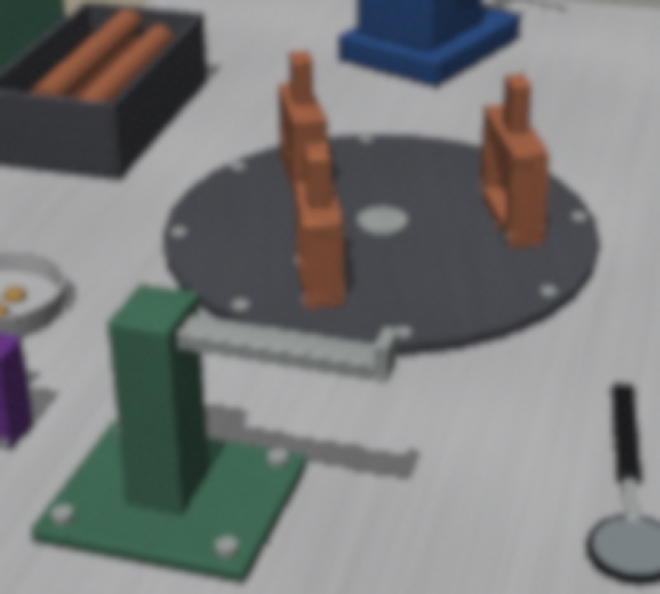

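Copper candidates are the wide frame at (367,203), 92 mm; the narrow frame at (316,158), 64 mm; and the shoe at (378,136), 78 mm with no window. Blue and purple are decoys. The crops confirm the choice: the lower right piece has a window and is the widest. Now I fit the hook and set up a move calculator.

```bash
cat >> h.py <<'E'
from scipy.spatial.transform import Rotation as Ro
def go(gx,gy,gz,yawdeg):
    "increment to bring the grasp point to g with tool down, tool x at yaw"
    s=read_state();R=Ro.from_rotvec(s['orientation']);h=np.radians(yawdeg)/2
    T=Ro.from_rotvec(np.pi*np.array([np.cos(h),np.sin(h),0]))
    t=np.array([gx,gy,gz+.167]);sl=R.inv().apply(t-s['tool_pos'])*1000;dr=(R.inv()*T).as_rotvec()
    g=s['tool_pos']+R.apply([0,0,.167])
    print('t',round(s['t'],2),'grasp',g.round(4),'x yaw',np.degrees(np.arctan2(*R.as_matrix()[1::-1,0])).round(2),'tilt z',R.as_matrix()[:2,2].round(4),'slide',sl.round(1),'dr',dr.round(4),'F',np.round(s['force'],1),'op',round(s['opening'],4),'q',np.round(s['q'],2))
E
python3 - <<'E'
from h import *
W,p,d=world('top0');X=W[...,0];Y=W[...,1];Z=W[...,2]
v,u=np.mgrid[:400,:640];box=(u>205)&(u<240)&(v>130)&(v<205)
g=p[...,1].astype(int)>p[...,0]*1.4
m=box&g&(Z>.12)&(Z<.15);print('post',cv2.minAreaRect(W[m][:,:2].astype(np.float32)),m.sum(),np.median(Z[m]))
b=box&~g&(Z>.115)&(Z<.15);print('bar',cv2.minAreaRect(W[b][:,:2].astype(np.float32)),b.sum(),np.median(Z[b]))
q=W[b];f=np.polyfit(q[:,0],q[:,1],1);print('yaw',np.degrees(np.arctan(f[0])),'z fit',np.polyfit(q[:,0],q[:,2],1),q[:,0].min(),q[:,0].max())
m=box&g&(Z>.0)&(Z<.03);print('base',cv2.minAreaRect(W[m][:,:2].astype(np.float32)))
go(.477,-.201,.22,24)
E
```

```text
post ((0.618550181388855, 0.17815282940864563), (0.045097727328538895, 0.03579086437821388), 86.84502410888672) 259 0.13669070398425687
bar ((0.5538794994354248, 0.18102896213531494), (0.03212916851043701, 0.1422497034072876), 82.24586486816406) 407 0.1286881944378977
yaw -2.6633237979745132 z fit [-0.0370818   0.14936561] 0.4831426138992773 0.6221865085216945
base ((0.6161946058273315, 0.1879882663488388), (0.08628355711698532, 0.12650522589683533), 87.69639587402344)
t 0.1 grasp [ 0.1834 -0.5708  0.2368] x yaw 17.81 tilt z [-0.0004  0.0015] slide [ 392.6 -262.5   17.3] dr [-0.0016 -0.0002 -0.1081] F [-0.3  0.1 -0.4] op 0.0928 q [-1.35  0.13  1.49 -0.    1.52 -0.09]
```

Emit:
servo_tool(
  increments=[
    {"slide":[393,-262,17],"dr":[0,0,-0.108],"jaw":0},
    {"slide":[393,-262,17],"dr":[0,0,-0.108],"jaw":0},
    {"slide":[393,-262,17],"dr":[0,0,-0.108],"jaw":0},
    {"slide":[393,-262,17],"dr":[0,0,-0.108],"jaw":0},
    {"slide":[393,-262,17],"dr":[0,0,-0.108],"jaw":0},
    {"slide":[393,-262,17],"dr":[0,0,-0.108],"jaw":0},
    {"slide":[393,-262,17],"dr":[0,0,-0.108],"jaw":0},
    {"slide":[393,-262,17],"dr":[0,0,-0.108],"jaw":0},
    {"slide":[393,-262,17],"dr":[0,0,-0.108],"jaw":0},
    {"slide":[393,-262,17],"dr":[0,0,-0.108],"jaw":0},
    {"slide":[393,-262,17],"dr":[0,0,-0.108],"jaw":0},
    {"slide":[393,-262,17],"dr":[0,0,-0.108],"jaw":0},
    {"slide":[393,-262,17],"dr":[0,0,-0.108],"jaw":0},
    {"slide":[393,-262,17],"dr":[0,0,-0.108],"jaw":0},
  ],
)

```text
t: 1.5
tool_pos: [0.4769, -0.2027, 0.3877]
orientation: [3.073, 0.65, -0.0]
force: [0.9, -1.5, -0.1]
opening: 0.0928
gripper_force: 0.0
```

```bash
cat >> h.py <<'E'
def copper(f,zs):
    W,p,d=world(f);pi=p.astype(int);ok=(d>0)&(pi[...,0]>pi[...,2]*1.6)&(pi[...,0]>50)
    for a,b in zs:
        m=(ok&(W[...,2]>a)&(W[...,2]<b)).astype(np.uint8);n,l,st,c=cv2.connectedComponentsWithStats(m)
        for i in range(1,n):
            if st[i,4]>200:
                q=W[l==i];r=cv2.minAreaRect(q[:,:2].astype(np.float32));print((a,b),c[i].round(),[np.round(x,4) for x in r],st[i,4],np.median(q[:,2]).round(4))
E
python3 - <<'E'
from h import *
cap('wrist','w1');copper('w1',[(.08,.1),(.12,.14)])
copper('top0',[(.12,.14)])
go(.477,-.201,.22,24)
E
```

```text
(0.08, 0.1) [440.  10.] [array([ 0.6521, -0.235 ]), array([0.0157, 0.0761]), np.float64(24.5529)] 1424 0.0811
(0.08, 0.1) [318. 186.] [array([ 0.4805, -0.2024]), array([0.0288, 0.0916]), np.float64(24.8347)] 2684 0.0911
(0.12, 0.14) [318. 200.] [array([ 0.481 , -0.2021]), array([0.0158, 0.0235]), np.float64(24.4258)] 696 0.1309
t 1.55 grasp [ 0.4769 -0.2027  0.2208] x yaw 23.88 tilt z [-0.0001 -0.0001] slide [ 0.7 -1.5  0.8] dr [ 0.0001  0.0001 -0.002 ] F [-0.1  1.4 -0.5] op 0.0928 q [-0.5  -0.08  1.74 -0.    1.49  0.65]
```

View pics/w1.png

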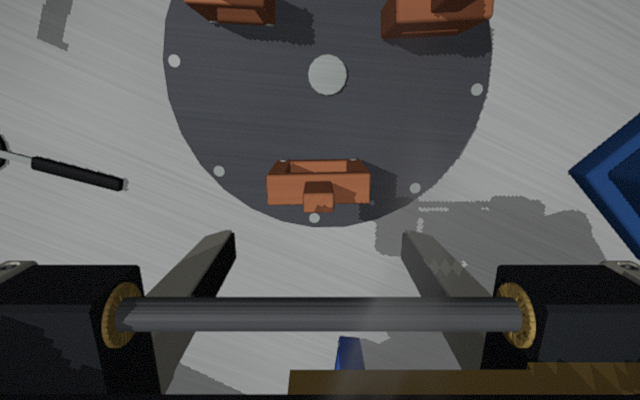

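The wrist view shows the wide frame at (318,186) with its lug at (318,200), and an open window. The piece beneath measures 92×29 mm at a yaw of about 24.7°. Lowering onto the lug.

Run:
```python
from h import *
go(.480,-.202,.115,24.7)
```

```text
t 1.55 grasp [ 0.4769 -0.2027  0.2208] x yaw 23.88 tilt z [-0.0001 -0.0001] slide [  3.1   0.6 105.8] dr [ 0.0001  0.0001 -0.0142] F [-0.1  1.4 -0.5] op 0.0928 q [-0.5  -0.08  1.74 -0.    1.49  0.65]
```

Emit:
servo_tool(
  increments=[
    {"slide":[3,1,40],"dr":[0,0,-0.014],"jaw":0},
    {"slide":[3,1,75],"dr":[0,0,-0.014],"jaw":0},
    {"slide":[3,1,96],"dr":[0,0,-0.014],"jaw":0},
    {"slide":[3,1,105],"dr":[0,0,-0.014],"jaw":0},
    {"slide":[3,1,105],"dr":[0,0,-0.014],"jaw":0.3},
    {"slide":[3,1,105],"dr":[0,0,-0.014],"jaw":0.6},
    {"slide":[3,1,105],"dr":[0,0,-0.014],"jaw":0.9},
    {"slide":[3,1,105],"dr":[0,0,-0.014],"jaw":1},
    {"slide":[3,1,105],"dr":[0,0,-0.014],"jaw":1},
    {"slide":[3,1,105],"dr":[0,0,-0.014],"jaw":1},
    {"slide":[3,1,105],"dr":[0,0,-0.014],"jaw":1},
    {"slide":[3,1,105],"dr":[0,0,-0.014],"jaw":1},
  ],
  force=40,
)

```text
t: 2.75
tool_pos: [0.4807, -0.2013, 0.2827]
orientation: [-3.068, -0.675, 0.0]
force: [-0.6, -0.2, 0.3]
opening: 0.0336
gripper_force: 0.0
```

Emit:
servo_tool(
  increments=[
    {"slide":[0,0,0],"dr":[0,0,0],"jaw":1},
    {"slide":[0,0,0],"dr":[0,0,0],"jaw":1},
    {"slide":[0,0,0],"dr":[0,0,0],"jaw":1},
    {"slide":[0,0,0],"dr":[0,0,0],"jaw":1},
    {"slide":[0,0,-10],"dr":[0,0,0],"jaw":1},
    {"slide":[0,0,-30],"dr":[0,0,0],"jaw":1},
    {"slide":[0,0,-55],"dr":[0,0,0],"jaw":1},
    {"slide":[0,0,-75],"dr":[0,0,0],"jaw":1},
    {"slide":[0,0,-80],"dr":[0,0,0],"jaw":1},
    {"slide":[0,0,-80],"dr":[0,0,0],"jaw":1},
  ],
)

```text
t: 3.75
tool_pos: [0.4808, -0.2014, 0.3633]
orientation: [3.068, 0.674, 0.001]
force: [0.6, 0.4, -7.2]
opening: 0.0241
gripper_force: 40.0
```

Run:
```python
from h import *
go(.440,.187,.194,-3)
```

```text
t 3.75 grasp [ 0.481  -0.2015  0.1963] x yaw 24.79 tilt z [ 0.0011 -0.0006] slide [ 125.8 -369.7    2.1] dr [ 0.0008 -0.0009  0.4851] F [ 0.6  0.4 -7.2] op 0.0241 q [-0.5  -0.06  1.76 -0.    1.44  0.64]
```

Emit:
servo_tool(
  increments=[
    {"slide":[4,-11,2],"dr":[0,0,0.05],"jaw":1},
    {"slide":[13,-37,2],"dr":[0,0,0.12],"jaw":1},
    {"slide":[24,-70,2],"dr":[0,0,0.2],"jaw":1},
    {"slide":[36,-107,2],"dr":[0,0,0.28],"jaw":1},
    {"slide":[49,-144,2],"dr":[0,0,0.36],"jaw":1},
    {"slide":[62,-181,2],"dr":[0,0,0.43],"jaw":1},
    {"slide":[75,-220,2],"dr":[0,0,0.47],"jaw":1},
    {"slide":[88,-259,2],"dr":[0,0,0.485],"jaw":1},
    {"slide":[101,-296,2],"dr":[0,0,0.485],"jaw":1},
    {"slide":[112,-330,2],"dr":[0,0,0.485],"jaw":1},
    {"slide":[121,-355,2],"dr":[0,0,0.485],"jaw":1},
    {"slide":[125,-367,2],"dr":[0,0,0.485],"jaw":1},
    {"slide":[126,-370,2],"dr":[0,0,0.485],"jaw":1},
    {"slide":[126,-370,2],"dr":[0,0,0.485],"jaw":1},
  ],
)

```text
t: 5.15
tool_pos: [0.4398, 0.1871, 0.3598]
orientation: [3.139, -0.081, -0.002]
force: [-0.3, 0.7, -6.4]
opening: 0.0237
gripper_force: 40.0
```

Run:
```python
from h import *
go(.440,.187,.194,-3)
cap('wrist','w2');cap('side','s2')
W,p,d=world('w2');X,Y,Z=W[...,0],W[...,1],W[...,2];pi=p.astype(int)
gr=(pi[...,1]>pi[...,0]*1.4)&(d>0)
m=gr&(Z>.125)&(Z<.15);print('post',cv2.minAreaRect(W[m][:,:2].astype(np.float32)),m.sum(),np.median(Z[m]))
cop=pi[...,0]>pi[...,2]*1.6
b=~gr&~cop&(d>0)&(Z>.118)&(Z<.15)&(X>.47)&(X<.6)&(abs(Y-.183)<.05)
print('bar',cv2.minAreaRect(W[b][:,:2].astype(np.float32)),b.sum(),np.median(Z[b]))
q=W[b];f=np.polyfit(q[:,0],q[:,1],1);print('yaw',np.degrees(np.arctan(f[0])),np.polyval(f,.6),np.polyfit(q[:,0],q[:,2],1),q[:,0].min(),q[:,0].max())
a=p[:330].copy();cv2.imwrite('pics/w2.png',a[:,:,::-1])
```

```text
t 5.15 grasp [0.4395 0.1869 0.1928] x yaw -2.96 tilt z [-0.0015 -0.001 ] slide [ 0.2  0.  -1.2] dr [0.0011 0.0014 0.0006] F [-0.3  0.7 -6.4] op 0.0237 q [ 0.3  -0.18  1.88 -0.    1.45  1.92]
post ((0.0, 0.0), (0.0, 0.0), 0.0) 0 nan
bar ((0.5301432013511658, 0.18052178621292114), (0.020040594041347504, 0.08769473433494568), 87.25740051269531) 5048 0.12949565181087497
yaw -2.573613578106534 0.17739028643657542 [-0.06824388  0.16678873] 0.4861071081898286 0.5743139912062379
  return _methods._mean(a, axis=axis, dtype=dtype,
  ret = ret.dtype.type(ret / rcount)
```

View pics/w2.png

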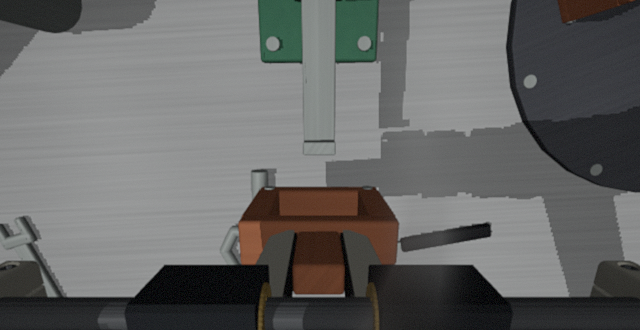

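The bar tip is at (319,148), and the bar is centred with the held frame's window (318,203). The hook origin comes out near (0.604, 0.177) with a yaw of −2.7°, so I thread the frame over the bar.

```bash
cat >> h.py <<'E'
def hk(s,z): go(.604+.9989*s,.177-.0471*s,z,-2.7)
E
python3 - <<'E'
from h import *
hk(-.022,.194)
E
```

```text
t 5.25 grasp [0.4399 0.1863 0.1933] x yaw -3.05 tilt z [-0.0007 -0.0008] slide [142.2   0.8  -0.8] dr [ 0.0008  0.0007 -0.0061] F [-0.2  0.3 -6.4] op 0.0233 q [ 0.29 -0.18  1.88 -0.    1.45  1.92]
```

Emit:
servo_tool(
  increments=[
    {"slide":[6,1,-1],"dr":[0,0,-0.006],"jaw":1},
    {"slide":[20,1,-1],"dr":[0,0,-0.006],"jaw":1},
    {"slide":[40,1,-1],"dr":[0,0,-0.006],"jaw":1},
    {"slide":[62,1,-1],"dr":[0,0,-0.006],"jaw":1},
    {"slide":[85,1,-1],"dr":[0,0,-0.006],"jaw":1},
    {"slide":[107,1,-1],"dr":[0,0,-0.006],"jaw":1},
    {"slide":[125,1,-1],"dr":[0,0,-0.006],"jaw":1},
    {"slide":[137,1,-1],"dr":[0,0,-0.006],"jaw":1},
    {"slide":[142,1,-1],"dr":[0,0,-0.006],"jaw":1},
    {"slide":[142,1,-1],"dr":[0,0,-0.006],"jaw":1},
    {"slide":[142,1,-1],"dr":[0,0,-0.006],"jaw":1},
  ],
)

```text
t: 6.35
tool_pos: [0.5815, 0.1786, 0.3616]
orientation: [3.141, -0.073, -0.001]
force: [0.7, -0.3, -6.4]
opening: 0.0237
gripper_force: 40.0
```

Run:
```python
from h import *
hk(-.014,.194)
cap('side','s3');a=cv2.imread('pics/s3.png')[130:290,190:390];cv2.imwrite('pics/s3.png',cv2.resize(a,None,fx=3.5,fy=3.5,interpolation=cv2.INTER_CUBIC))
```

```text
t 6.35 grasp [0.5814 0.1786 0.1946] x yaw -2.68 tilt z [-0.0007 -0.    ] slide [8.6 0.5 0.6] dr [0.0001 0.0007 0.0004] F [ 0.7 -0.3 -6.4] op 0.0237 q [0.21 0.18 1.52 0.   1.45 1.83]
```

View pics/s3.png

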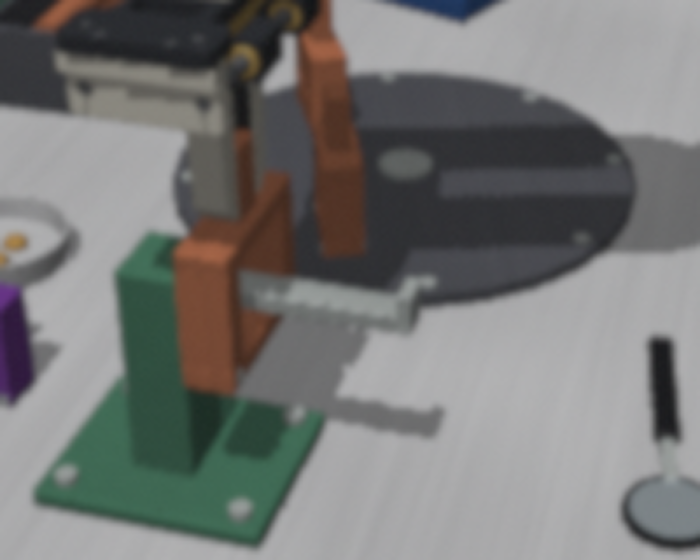

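The side view shows the bar passing through the wide frame's window, at (260,285) to (410,300), with the frame just in front of the post at (180,290). Now I lower most of the way and creep towards the post.

Emit:
servo_tool(
  increments=[
    {"slide":[0,0,8],"dr":[0,0,0],"jaw":1},
    {"slide":[2,0,18],"dr":[0,0,0],"jaw":1},
    {"slide":[4,0,24],"dr":[0,0,0],"jaw":1},
    {"slide":[5,0,25],"dr":[0,0,0],"jaw":1},
    {"slide":[6,0,25],"dr":[0,0,0],"jaw":1},
    {"slide":[7,0,25],"dr":[0,0,0],"jaw":1},
    {"slide":[7,0,25],"dr":[0,0,0],"jaw":1},
  ],
)

```text
t: 7.1
tool_pos: [0.589, 0.1787, 0.3373]
orientation: [-3.141, 0.073, -0.001]
force: [0.1, 0.7, -5.4]
opening: 0.0241
gripper_force: 40.0
```

Emit:
servo_tool(
  increments=[
    {"slide":[1,0,0],"dr":[0,0,0],"jaw":1},
    {"slide":[1,0,0],"dr":[0,0,0],"jaw":1},
    {"slide":[1.5,0,0],"dr":[0,0,0],"jaw":1},
  ],
)

```text
t: 7.4
tool_pos: [0.5902, 0.1786, 0.3369]
orientation: [-3.141, 0.073, -0.0]
force: [-1.0, 0.5, -5.7]
opening: 0.0234
gripper_force: 40.0
```

Emit:
servo_tool(
  increments=[
    {"slide":[1,0,0],"dr":[0,0,0],"jaw":1},
    {"slide":[1,0,0],"dr":[0,0,0],"jaw":1},
    {"slide":[1,0,0],"dr":[0,0,0],"jaw":1},
  ],
)

```text
t: 7.7
tool_pos: [0.5907, 0.1787, 0.3364]
orientation: [3.141, -0.072, -0.003]
force: [-5.5, -0.4, -3.9]
opening: 0.024
gripper_force: 40.0
```

Contact with the post (−5.5 N). I ease off slightly and lower.

Emit:
servo_tool(
  increments=[
    {"slide":[-0.7,0,0],"dr":[0,0,0],"jaw":1},
    {"slide":[-0.7,0,1.5],"dr":[0,0,0],"jaw":1},
    {"slide":[-0.7,0,2.5],"dr":[0,0,0],"jaw":1},
    {"slide":[-0.7,0,3],"dr":[0,0,0],"jaw":1},
    {"slide":[-0.7,0,3],"dr":[0,0,0],"jaw":1},
  ],
)

```text
t: 8.2
tool_pos: [0.5904, 0.1786, 0.3335]
orientation: [3.141, -0.073, -0.001]
force: [-2.9, 0.4, -6.5]
opening: 0.0241
gripper_force: 40.0
```

Emit:
servo_tool(
  increments=[
    {"slide":[0,0,1],"dr":[0,0,0],"jaw":1},
    {"slide":[0,0,1.5],"dr":[0,0,0],"jaw":1},
    {"slide":[0,0,1.5],"dr":[0,0,0],"jaw":1},
  ],
)

```text
t: 8.5
tool_pos: [0.5904, 0.1786, 0.3327]
orientation: [-3.141, 0.073, 0.0]
force: [-5.6, 0.0, -2.6]
opening: 0.0235
gripper_force: 40.0
```

Emit:
servo_tool(
  increments=[
    {"slide":[-0.4,0,0.5],"dr":[0,0,0],"jaw":1},
    {"slide":[-0.4,0,0.8],"dr":[0,0,0],"jaw":1},
  ],
)

```text
t: 8.7
tool_pos: [0.5901, 0.1786, 0.3326]
orientation: [-3.141, 0.073, -0.001]
force: [-7.2, -0.2, 2.7]
opening: 0.024
gripper_force: 40.0
```

Emit:
servo_tool(
  increments=[
    {"slide":[0,0,0],"dr":[0,0,0],"jaw":0.7},
    {"slide":[0,0,0],"dr":[0,0,0],"jaw":0.6},
    {"slide":[0,0,0],"dr":[0,0,0],"jaw":0.5},
    {"slide":[0,0,0],"dr":[0,0,0],"jaw":0.4},
    {"slide":[0,0,0],"dr":[0,0,0],"jaw":0.4},
    {"slide":[0,0,-15],"dr":[0,0,0],"jaw":0.4},
    {"slide":[0,0,-40],"dr":[0,0,0],"jaw":0.4},
    {"slide":[0,0,-80],"dr":[0,0,0],"jaw":0.2},
    {"slide":[0,0,-100],"dr":[0,0,0],"jaw":0},
    {"slide":[0,0,-100],"dr":[0,0,0],"jaw":0},
  ],
)

```text
t: 9.7
tool_pos: [0.5908, 0.1788, 0.4376]
orientation: [-3.139, 0.072, -0.013]
force: [1.7, -0.0, 0.2]
opening: 0.0753
gripper_force: 0.0
```

Run:
```python
from h import *
cap('top','t4');copper('t4',[(.12,.155),(.165,.2)])
cap('wrist','w4');copper('w4',[(.095,.13),(.13,.155),(.165,.2)])
go(.595,-.067,.22,20.5)
cap('side','s4');a=cv2.imread('pics/s4.png')[130:290,190:390];cv2.imwrite('pics/s4.png',cv2.resize(a,None,fx=3.5,fy=3.5,interpolation=cv2.INTER_CUBIC))
```

```text
(0.095, 0.13) [579. 166.] [array([ 0.5978, -0.0683]), array([0.0167, 0.0229]), np.float64(20.2348)] 614 0.1172
(0.13, 0.155) [319. 194.] [array([0.589 , 0.1775]), array([0.0906, 0.0277]), np.float64(87.4109)] 2596 0.1389
(0.165, 0.2) [319. 208.] [array([0.5894, 0.1772]), array([0.0237, 0.0156]), np.float64(87.7189)] 714 0.1786
t 9.8 grasp [0.5904 0.1787 0.2655] x yaw -2.65 tilt z [0.0017 0.0004] slide [ 16.1 245.2  45.4] dr [-1.00e-04 -1.70e-03 -4.04e-01] F [-0.3  0.5 -0.2] op 0.0833 q [0.21 0.16 1.4  0.   1.57 1.83]
```

View pics/s4.png

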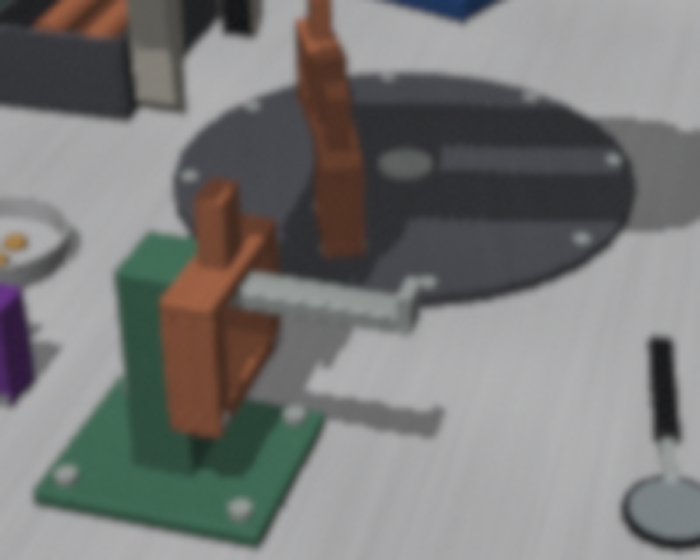

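The wide frame hangs at the post, (190,370) in the crop, square at a yaw of about −2.5°. Next, the narrow frame.

Emit:
servo_tool(
  increments=[
    {"slide":[19,247,45],"dr":[0,0,-0.404],"jaw":0},
    {"slide":[19,247,45],"dr":[0,0,-0.404],"jaw":0},
    {"slide":[19,247,45],"dr":[0,0,-0.404],"jaw":0},
    {"slide":[19,247,45],"dr":[0,0,-0.404],"jaw":0},
    {"slide":[19,247,45],"dr":[0,0,-0.404],"jaw":0},
    {"slide":[19,247,45],"dr":[0,0,-0.404],"jaw":0},
    {"slide":[19,247,45],"dr":[0,0,-0.404],"jaw":0},
    {"slide":[19,247,45],"dr":[0,0,-0.404],"jaw":0},
    {"slide":[19,247,45],"dr":[0,0,-0.404],"jaw":0},
  ],
)

```text
t: 10.75
tool_pos: [0.5977, -0.0674, 0.3864]
orientation: [-3.09, -0.562, 0.0]
force: [0.0, 0.8, -0.6]
opening: 0.0931
gripper_force: 0.0
```

Run:
```python
from h import *
cap('wrist','w5');copper('w5',[(.07,.1),(.11,.13)])
go(.598,-.0685,.104,20.5)
```

```text
(0.07, 0.1) [ 81. 111.] [array([0.5942, 0.1656]), array([0.0732, 0.0277]), np.float64(79.9316)] 1154 0.0799
(0.07, 0.1) [501. 187.] [array([ 0.6591, -0.2319]), array([0.0284, 0.0768]), np.float64(27.1509)] 2091 0.0811
(0.07, 0.1) [319. 186.] [array([ 0.5991, -0.0684]), array([0.0285, 0.0633]), np.float64(20.688)] 1652 0.0803
(0.11, 0.13) [ 60. 119.] [array([0.5914, 0.1335]), array([0.0306, 0.014 ]), np.float64(25.6111)] 823 0.1206
(0.11, 0.13) [319. 200.] [array([ 0.5992, -0.069 ]), array([0.0165, 0.0234]), np.float64(20.7118)] 642 0.12
(0.11, 0.13) [535. 202.] [array([ 0.6592, -0.232 ]), array([0.016 , 0.0235]), np.float64(25.6111)] 664 0.119
t 10.8 grasp [ 0.5978 -0.0673  0.2196] x yaw 20.62 tilt z [0.0003 0.0002] slide [ -0.2   1.2 115.6] dr [-0.0001 -0.0003  0.0022] F [-0.   0.   0.2] op 0.0929 q [-0.2   0.14  1.51  0.    1.49  1.01]
```

Emit:
servo_tool(
  increments=[
    {"slide":[1,1.7,45],"dr":[0,0,0],"jaw":0.3},
    {"slide":[1,1.7,85],"dr":[0,0,0],"jaw":0.3},
    {"slide":[1,1.7,106],"dr":[0,0,0],"jaw":0.3},
    {"slide":[1,1.7,115],"dr":[0,0,0],"jaw":0.3},
    {"slide":[1,1.7,115],"dr":[0,0,0],"jaw":0.6},
    {"slide":[1,1.7,115],"dr":[0,0,0],"jaw":1},
    {"slide":[1,1.7,115],"dr":[0,0,0],"jaw":1},
    {"slide":[1,1.7,115],"dr":[0,0,0],"jaw":1},
    {"slide":[1,1.7,115],"dr":[0,0,0],"jaw":1},
    {"slide":[1,1.7,115],"dr":[0,0,0],"jaw":1},
    {"slide":[1,1.7,115],"dr":[0,0,0],"jaw":1},
    {"slide":[1,1.7,115],"dr":[0,0,0],"jaw":1},
    {"slide":[1,1.7,115],"dr":[0,0,0],"jaw":1},
  ],
)

```text
t: 12.1
tool_pos: [0.5993, -0.0701, 0.2719]
orientation: [-3.091, -0.559, -0.001]
force: [-1.6, 2.7, 4.9]
opening: 0.0238
gripper_force: 40.0
```

Emit:
servo_tool(
  increments=[
    {"slide":[0,0,-10],"dr":[0,0,0],"jaw":1},
    {"slide":[0,0,-30],"dr":[0,0,0],"jaw":1},
    {"slide":[0,0,-55],"dr":[0,0,0],"jaw":1},
    {"slide":[0,0,-78],"dr":[0,0,0],"jaw":1},
    {"slide":[0,0,-86],"dr":[0,0,0],"jaw":1},
    {"slide":[0,0,-86],"dr":[0,0,0],"jaw":1},
  ],
)

```text
t: 12.7
tool_pos: [0.5994, -0.0705, 0.3585]
orientation: [3.091, 0.559, 0.003]
force: [0.3, 0.4, -6.0]
opening: 0.0235
gripper_force: 40.0
```

Run:
```python
from h import *
go(.435,.05,.192,-2.7);hk(-.165,.192)
```

```text
t 12.7 grasp [ 0.5998 -0.0706  0.1915] x yaw 20.49 tilt z [ 0.0019 -0.0007] slide [-111.9 -170.4   -0.9] dr [ 0.001  -0.0018  0.4047] F [ 0.3  0.4 -6. ] op 0.0235 q [-0.2   0.16  1.54 -0.    1.44  1.01]
t 12.7 grasp [ 0.5998 -0.0706  0.1915] x yaw 20.49 tilt z [ 0.0019 -0.0007] slide [ -60.8 -295.2   -1. ] dr [ 0.001  -0.0018  0.4047] F [ 0.3  0.4 -6. ] op 0.0235 q [-0.2   0.16  1.54 -0.    1.44  1.01]
```

Emit:
servo_tool(
  increments=[
    {"slide":[-6,-9,-1],"dr":[0,0,0.05],"jaw":1},
    {"slide":[-20,-30,-1],"dr":[0,0,0.12],"jaw":1},
    {"slide":[-38,-58,-1],"dr":[0,0,0.2],"jaw":1},
    {"slide":[-58,-88,-1],"dr":[0,0,0.28],"jaw":1},
    {"slide":[-78,-118,-1],"dr":[0,0,0.34],"jaw":1},
    {"slide":[-95,-147,-1],"dr":[0,0,0.385],"jaw":1},
    {"slide":[-105,-175,-1],"dr":[0,0,0.4],"jaw":1},
    {"slide":[-103,-203,-1],"dr":[0,0,0.405],"jaw":1},
    {"slide":[-93,-233,-1],"dr":[0,0,0.405],"jaw":1},
    {"slide":[-80,-262,-1],"dr":[0,0,0.405],"jaw":1},
    {"slide":[-69,-283,-1],"dr":[0,0,0.405],"jaw":1},
    {"slide":[-63,-293,-1],"dr":[0,0,0.405],"jaw":1},
    {"slide":[-61,-295,-1],"dr":[0,0,0.405],"jaw":1},
    {"slide":[-61,-295,-1],"dr":[0,0,0.405],"jaw":1},
    {"slide":[-61,-295,-1],"dr":[0,0,0.405],"jaw":1},
  ],
)

```text
t: 14.2
tool_pos: [0.4387, 0.1838, 0.3579]
orientation: [3.14, -0.075, -0.001]
force: [-0.0, -0.5, -5.4]
opening: 0.024
gripper_force: 40.0
```

Run:
```python
from h import *
cap('wrist','w6');copper('w6',[(.15,.18),(.195,.22)]);hk(-.054,.192)
```

```text
(0.15, 0.18) [317. 224.] [array([0.4454, 0.1828]), array([0.0631, 0.0162]), np.float64(87.4967)] 2398 0.1661
(0.195, 0.22) [318. 273.] [array([0.4393, 0.1827]), array([0.0234, 0.017 ]), np.float64(86.3012)] 1981 0.2061
t 14.25 grasp [0.4387 0.1837 0.1911] x yaw -2.77 tilt z [-0.0005 -0.0006] slide [111.4  -1.1  -0.9] dr [ 0.0006  0.0005 -0.0012] F [-0.6  0.4 -4.4] op 0.0239 q [ 0.29 -0.19  1.88 -0.    1.44  1.91]
```

Emit:
servo_tool(
  increments=[
    {"slide":[6,-1,-1],"dr":[0,0,0],"jaw":1},
    {"slide":[20,-1,-1],"dr":[0,0,0],"jaw":1},
    {"slide":[40,-1,-1],"dr":[0,0,0],"jaw":1},
    {"slide":[62,-1,-1],"dr":[0,0,0],"jaw":1},
    {"slide":[84,-1,-1],"dr":[0,0,0],"jaw":1},
    {"slide":[101,-1,-1],"dr":[0,0,0],"jaw":1},
    {"slide":[109,-1,-1],"dr":[0,0,0],"jaw":1},
    {"slide":[111,-1,-1],"dr":[0,0,0],"jaw":1},
    {"slide":[111,-1,8],"dr":[0,0,0],"jaw":1},
    {"slide":[112,-1,17],"dr":[0,0,0],"jaw":1},
    {"slide":[114,-1,21],"dr":[0,0,0],"jaw":1},
    {"slide":[115,-1,21],"dr":[0,0,0],"jaw":1},
    {"slide":[115,-1,21],"dr":[0,0,0],"jaw":1},
  ],
)

```text
t: 15.55
tool_pos: [0.5535, 0.1804, 0.3373]
orientation: [3.141, -0.074, -0.0]
force: [0.9, 0.8, -5.5]
opening: 0.0237
gripper_force: 40.0
```

Run:
```python
from h import *
hk(-.042,.166)
cap('side','s7');a=cv2.imread('pics/s7.png')[130:290,190:390];cv2.imwrite('pics/s7.png',cv2.resize(a,None,fx=3.5,fy=3.5,interpolation=cv2.INTER_CUBIC))
```

```text
t 15.55 grasp [0.5535 0.1803 0.1703] x yaw -2.7 tilt z [-0.0002 -0.    ] slide [8.6 1.  4.3] dr [0.     0.0002 0.0001] F [ 0.9  0.8 -5.5] op 0.0237 q [0.23 0.12 1.62 0.   1.4  1.84]
```

View pics/s7.png

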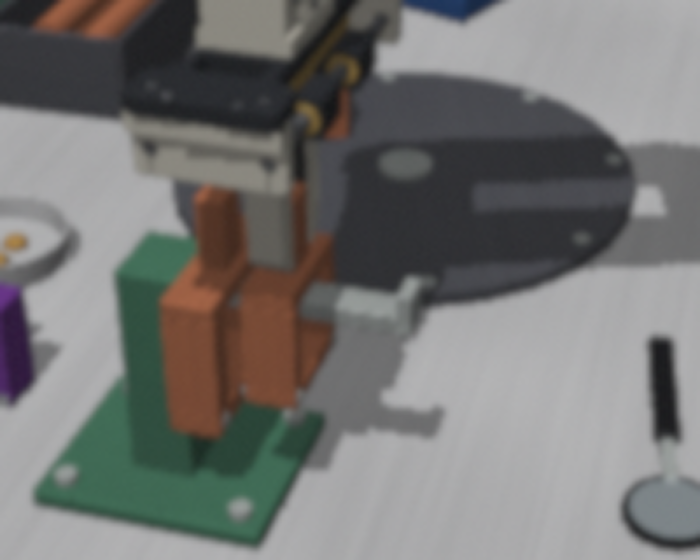

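The narrow frame is threaded onto the bar at (270,340), with a small gap to the wide one at (190,360). Creeping in.

Emit:
servo_tool(
  increments=[
    {"slide":[2,0.6,0],"dr":[0,0,0],"jaw":1},
    {"slide":[4,0.6,1],"dr":[0,0,0],"jaw":1},
    {"slide":[5.5,0.6,1],"dr":[0,0,0],"jaw":1},
    {"slide":[6.5,0.6,1],"dr":[0,0,0],"jaw":1},
    {"slide":[7,0.6,1],"dr":[0,0,0],"jaw":1},
    {"slide":[7,0.6,1],"dr":[0,0,0],"jaw":1},
  ],
)

```text
t: 16.2
tool_pos: [0.5607, 0.1793, 0.3365]
orientation: [3.141, -0.074, 0.0]
force: [0.1, -0.8, -5.3]
opening: 0.024
gripper_force: 40.0
```

Emit:
servo_tool(
  increments=[
    {"slide":[0.7,0,0],"dr":[0,0,0],"jaw":1},
    {"slide":[1.3,0,0],"dr":[0,0,0],"jaw":1},
    {"slide":[1.3,0,0],"dr":[0,0,0],"jaw":1},
  ],
)

```text
t: 16.5
tool_pos: [0.5618, 0.1793, 0.3364]
orientation: [3.141, -0.074, -0.001]
force: [0.1, 1.0, -4.5]
opening: 0.0236
gripper_force: 40.0
```

Emit:
servo_tool(
  increments=[
    {"slide":[0.6,0,0],"dr":[0,0,0],"jaw":1},
    {"slide":[1.2,0,0],"dr":[0,0,0],"jaw":1},
    {"slide":[1.2,0,0],"dr":[0,0,0],"jaw":1},
  ],
)

```text
t: 16.8
tool_pos: [0.5624, 0.1794, 0.3362]
orientation: [3.141, -0.074, -0.004]
force: [-7.0, 0.1, -1.3]
opening: 0.0237
gripper_force: 40.0
```

Emit:
servo_tool(
  increments=[
    {"slide":[-0.9,0,0],"dr":[0,0,0],"jaw":1},
    {"slide":[-0.9,0,1.5],"dr":[0,0,0],"jaw":1},
    {"slide":[-0.9,0,2.5],"dr":[0,0,0],"jaw":1},
    {"slide":[-0.9,0,3],"dr":[0,0,0],"jaw":1},
    {"slide":[-0.9,0,3],"dr":[0,0,0],"jaw":1},
  ],
)

```text
t: 17.3
tool_pos: [0.562, 0.1793, 0.3331]
orientation: [3.141, -0.074, -0.001]
force: [-5.3, -0.4, -3.0]
opening: 0.0235
gripper_force: 40.0
```

Emit:
servo_tool(
  increments=[
    {"slide":[-0.4,0,0.6],"dr":[0,0,0],"jaw":1},
    {"slide":[-0.4,0,1.2],"dr":[0,0,0],"jaw":1},
    {"slide":[-0.4,0,1.2],"dr":[0,0,0],"jaw":1},
  ],
)

```text
t: 17.6
tool_pos: [0.5618, 0.1793, 0.3329]
orientation: [-3.141, 0.074, -0.0]
force: [-6.3, -0.1, 1.6]
opening: 0.0239
gripper_force: 40.0
```

Emit:
servo_tool(
  increments=[
    {"slide":[0,0,0],"dr":[0,0,0],"jaw":0.7},
    {"slide":[0,0,0],"dr":[0,0,0],"jaw":0.6},
    {"slide":[0,0,0],"dr":[0,0,0],"jaw":0.5},
    {"slide":[0,0,0],"dr":[0,0,0],"jaw":0.4},
    {"slide":[0,0,0],"dr":[0,0,0],"jaw":0.4},
    {"slide":[0,0,-15],"dr":[0,0,0],"jaw":0.4},
    {"slide":[0,0,-40],"dr":[0,0,0],"jaw":0.4},
    {"slide":[0,0,-80],"dr":[0,0,0],"jaw":0.4},
    {"slide":[0,0,-110],"dr":[0,0,0],"jaw":0.4},
    {"slide":[-20,0,-110],"dr":[0,0,0],"jaw":0.4},
    {"slide":[-20,0,-110],"dr":[0,0,0],"jaw":0.4},
  ],
)

```text
t: 18.7
tool_pos: [0.5411, 0.1805, 0.4452]
orientation: [-3.14, 0.073, -0.005]
force: [0.5, 0.3, -0.2]
opening: 0.056
gripper_force: 0.0
```

Run:
```python
from h import *
hk(-.05,.3)
cap('wrist','w8');copper('w8',[(.13,.155),(.165,.2)])
cap('side','s8');a=cv2.imread('pics/s8.png')[130:290,190:390];w=cv2.imread('pics/w8.png')[100:300,200:440]
cv2.imwrite('pics/f8.png',np.hstack([cv2.resize(a,(450,360),interpolation=cv2.INTER_CUBIC),cv2.resize(w,(345,360))]))
```

```text
t 18.7 grasp [0.5417 0.1807 0.2782] x yaw -2.68 tilt z [0.0035 0.001 ] slide [ 13.1   0.5 -21.7] dr [-0.0012 -0.0034  0.0004] F [ 0.5  0.3 -0.2] op 0.056 q [0.23 0.03 1.52 0.   1.59 1.85]
(0.13, 0.155) [318. 147.] [array([0.5766, 0.1781]), array([0.0907, 0.0548]), np.float64(87.3601)] 4096 0.1396
(0.165, 0.2) [319. 142.] [array([0.5902, 0.1771]), array([0.0237, 0.0157]), np.float64(87.1715)] 711 0.1794
(0.165, 0.2) [319. 177.] [array([0.5621, 0.178 ]), array([0.0237, 0.0164]), np.float64(86.6263)] 682 0.1794
```

View pics/f8.png

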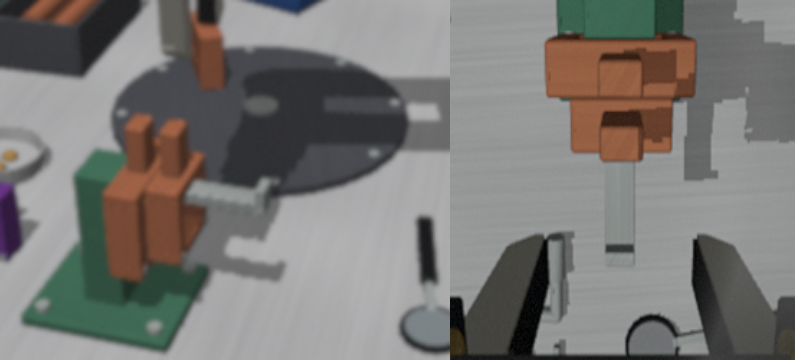

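Both frames hang snugly, wide at the post (620,65) and narrow in front of it (622,125). Both are level and square, the lugs are 28 mm apart (touching), and the gripper is clear. Handing in.

```bash
python3 -c "from plant import *;print(close_job())"
```

```text
the job is handed in; nothing more can be done
None
```

The job is handed in at about 19 s: the wide frame hangs at the post with the narrow one touching it in front, both upright and square across the bar, and the shoe was left untouched.

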